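Close a two-part plaster casting mould

TASK

Close the plaster casting mould: the loose half lies on the bench with its three knobs facing up. Turn it over and set it knobs down on the other half in the wooden casing, the single knob in the single socket and the pair in the pair, so that it sits fully home between the casing walls. Plaster chips, so lower it in gently rather than letting it drop in, and leave the two small pots behind it where they stand.

Things in the scene. Friction and masses are not known exactly. Their poses are not given: they have to be found in the camera images.
- mould_top: loose mould half: white plaster block 84 (x) x 60 (y) x 40 mm (z), 0.2 kg, gripped across its 60 mm width. Origin: centre of its flat back; z points from the back to the knob face (up at the start), x along its length to the single-knob end. Knobs taper, 14 mm wide at the foot, 7 mm high: one at x = +27, y = 0, two at x = -27, y = +-15 mm; round cavity 24 mm wide in the middle
- mould_face (a point): centre of the knob face of the loose half (at the knobs' feet), 40 mm from its origin along z
- mould_single_knob (a point): foot of the loose half's single knob, on the knob face
- casing: wooden casing, fixed: base 134 (x) x 110 (y) x 12 mm with the plaster lower half 84 x 60 x 30 mm on it. Origin under the base's centre, z up, x along its length. End walls (inner faces at x = +-44.5 mm) and four short corner walls (y = +-32.5 mm), 10 mm thick, rounded tops 59 mm above the bench: 2.5 mm play all round the mould. Long sides open over the middle 61 mm for fingers
- casing_seat (a point): centre of the lower half's top face, 42 mm above the bench, where mould_face comes to lie
- casing_single_socket (a point): mouth of the lower half's single socket (at casing x = -27 mm, y = 0; the pair is at x = +27, y = +-15 mm; sockets are 20 mm wide, 12 mm deep), where mould_single_knob comes to lie; so, when closed, the loose half's x axis points along the casing's -x
- small_pot: bystander: small white pot with blue decoration, 80 mm wide, 47 mm high; origin under its centre
- paste_pot: bystander: plain cup-shaped pot, 56 mm wide, 51 mm high; origin under its centre
Things that resemble listed ones, but are neither listed nor needed, are in the scene too. Leave any red look-alike of the mould_top alone.

How it is judged (in metres and radians):
At the end, for the whole second after the job is handed in: The loose half rests knobs down (within 3 degrees) on the lower half in the casing, its face centre within 5 mm of the seat and its single knob within 6 mm of the single socket, at rest (distance between mould_face and casing_seat below 0.005 m and distance between mould_single_knob and casing_single_socket below 0.006 m and angle between mould_top's own z axis and vertical above 3.09 rad and linear speed of mould_top below 0.01 m/s); the robot touches nothing.
It fails at once if the small pot is pushed more than 30 mm (distance of small_pot from where it was at the start of the episode above 0.03 m).
It fails at once if the paste pot is pushed more than 30 mm (distance of paste_pot from where it was at the start of the episode above 0.03 m).
It fails at once if the loose half strikes or is pressed on the casing or lower half with more than 80 N (contact force between mould_top and casing above 80 N).
It fails at once if the loose half drops into the casing (moves faster than 0.45 m/s there, a free fall of about 10 mm) (horizontal distance between mould_face and casing_seat below 0.04 m and height (world z) of mould_face below 0.09 m and linear speed of mould_top above 0.45 m/s).
It also fails if it takes over 58 s, if anything falls off the work surface, if the arm or the gripper's body presses on something with over 40 N, if the wrist force passes 120 N, or if a joint passes its speed limit or range.

ROBOT

A 6-joint arm with a two-finger parallel gripper is mounted at the origin on the work surface; the furniture and walls round the work are solid. World frame = base frame: x ahead of the robot, y to its left, z up, the work surface at z = 0. Lengths are in mm, angles in rad, forces in N, time in s.
With the tool pointing down it reaches from about 350 to 775 mm from the base axis. Payload 7.3 kg.
Tool frame: the origin (TCP) lies midway between the tips of the shut fingers; the grasp point (between the pads) lies 19 mm behind it; x points along the fingers, y is the direction in which the jaws open and shut, and the axes are right-handed (so a half turn about x gives the same grasp; the last joint's range is limited). The gripper opens to 92 mm and grips with 3 to 60 N. Pads are 19 mm wide; open, the fingers measure 130 mm over their backs; the gripper's body (75 mm by 190 mm) begins 47 mm behind the grasp point.
Start: joints at [-1.289, 0.342, 1.524, -0, 1.275, -0.146], TCP at [217.831, -477.697, 226.741] pointing down, gripper open.
Joint ranges: [-2.53, 2.53], [-0.77, 2.02], [0.04, 2.7], [-1, 4.14], [0.28, 2.66], [-3.11, 3.11]. Speed limits (rad/s): [2.57, 2.57, 3.14, 3.14, 3.14, 3.14].

INTERFACE

Orientations are given as [roll, pitch, yaw] about the fixed x, y, z axes, in that order (R = Rz(yaw) Ry(pitch) Rx(roll)).
In Python, from plant import get_obs, capture, close_job gives the robot as it stands. The module is installed in compiled form; this text tells all that it offers.
- The arm moves only by the tool send_rows, never from a script. Its argument "moves" is a list of rows, each a list of 4 numbers: the shift along the tool's x, y, z in mm, then the turn about the tool's x in degrees. In form: [[tx, ty, tz, yaw], ...]. A call has 1 to 8 rows; each row shifts and turns the commanded pose from where the row before left it, along the tool's axes as they then stand; what a row does not reach is not made up. A row lasts 1/8 s, in which the tool goes at most 62.5 mm and 10.7 degrees, less where a joint would pass 70% of its speed; a pose out of reach is approached as far as the arm can. A call with a gripper value outside its range is refused whole. "hand" is the opening, from 0 (shut) to 1 (fully open), set as the call begins (left out, the last holds). The fingers move at their own pace and stop on an object; the grip force is fixed at half the most. Time passes only in rows, so rows that do not move let the fingers close. It gives the time, the measured TCP pose, the force and the opening at its end, in the units of the state.
- get_obs(): the state, without advancing time (a new reading comes with each control period).
- capture(name): name is "side" or "top" or "wrist"; returns a dict with "image" (480x640x3 uint8, red, green, blue), "K" (3x3 intrinsics, pixels), "position" and "attitude" of the camera in the world; the wrist camera has in their place "mount" (4x4, takes a point from camera to tool coordinates, whose origin is the TCP and whose axes are the tool frame's). Camera axes: x right, y down, z forward; pixel columns grow to the right and rows downward; lengths in mm; the calibration is good to about 2 mm. The wrist camera is an equidistant fisheye: a pixel r from the principal point sees the ray r / f radians off the axis. A picture is of the moment at which its call begins: read the wrist's pose just before it. There is no depth.
- close_job(): hands the job in, once; it reports no verdict.
The state is a dict: "time": time; "joint_positions": joint angles; "dq": joint speeds; "tau": joint torques, N m; "tool_pos": TCP position; "tcp_rot": TCP orientation; "contact_force": force on the tool from outside, world axes, zero at the start; "moment": the same for the moment, N m; "grip_width": finger opening in mm.
Only numpy, scipy, OpenCV 4.12 (cv2) and the standard library are available. Lean on these libraries where they do the work, as an engineer would, in place of code of your own. Each camera call takes 0.05 s, during which the arm holds its last target. There are 200 camera calls.

## Working session

There is one attempt and no reset: what is moved stays moved. The work goes in short steps, Python scripts to look and compute and a tool call to move; the robot and the scene stay as the last step left them, time stands still between calls to the robot, and variables do not carry over. Pictures are saved under pics/ and viewed, about 8 in all and at most 12, crops included, and the job is handed in when it is done.

Besides the shell and the picture viewer there is one more tool, called after "Emit:" by a JSON object that holds its "method" and its "body", one argument or row to a line. send_rows: Moves the arm, as the interface text tells. Its arguments: {"type":"object","properties":{"moves":{"type":"array","items":{"type":"array","items":{"type":"number"}}},"hand":{"type":"number"}},"required":["moves"]}

```bash
mkdir -p pics
python3 - <<'E'
from plant import *
import cv2,numpy as np
np.set_printoptions(precision=4,suppress=True)
o=get_obs();print(o)
for n in("side","top","wrist"):
    c=capture(n);cv2.imwrite(f"pics/{n}0.png",c["image"][:,:,::-1]);print(n,{k:v for k,v in c.items() if k!="image"})
E
```

```text
{'time': 0.0, 'joint_positions': array([-1.289 ,  0.3427,  1.525 , -0.    ,  1.2754, -0.146 ]), 'dq': array([ 0.0004, -0.0017,  0.0018,  0.0006,  0.0008, -0.0001]), 'tau': array([  0.0013, -43.1236, -24.4218,   0.0719,   0.0557,  -0.0001]), 'tool_pos': array([ 217.7064, -477.2944,  226.0503]), 'tcp_rot': array([-1.7014,  1.5693,  1.868 ]), 'contact_force': array([-0.3626, -0.267 , -0.0762]), 'moment': array([-0.0215, -0.0302,  0.0183]), 'grip_width': 91.77862262251922}
side {'K': array([[548.3542,   0.    , 321.5768],
       [  0.    , 548.3542, 239.1093],
       [  0.    ,   0.    ,   1.    ]]), 'position': array([ 242.9872, 1220.3224,  543.1034]), 'attitude': array([-1.9341,  0.0093, -2.9726])}
top {'K': array([[512.2264,   0.    , 326.1796],
       [  0.    , 512.2264, 237.9455],
       [  0.    ,   0.    ,   1.    ]]), 'position': array([ 296.5671,   -6.1048, 1373.4474]), 'attitude': array([-3.0384,  0.0028, -1.5552])}
wrist {'K': array([[371.6483,   0.    , 316.3631],
       [  0.    , 371.6483, 238.6751],
       [  0.    ,   0.    ,   1.    ]]), 'mount': array([[  -0.0019,   -0.2958,    0.9552, -157.6456],
       [   1.    ,   -0.0009,    0.0017,    0.5828],
       [   0.0003,    0.9552,    0.2958,  -81.0038],
       [   0.    ,    0.    ,    0.    ,    1.    ]])}
```

View pics/top0.png

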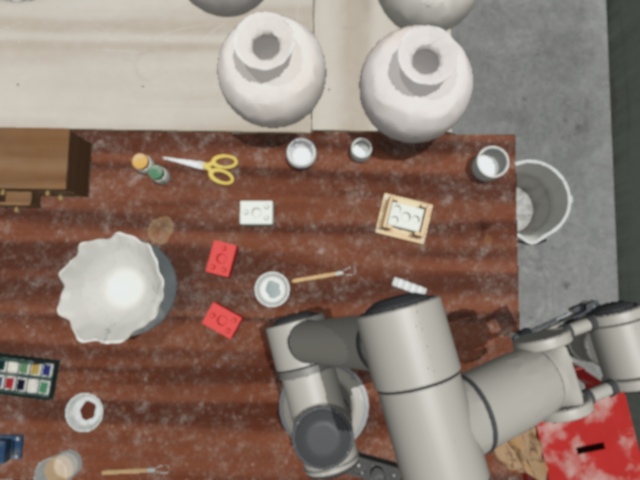

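View pics/side0.png

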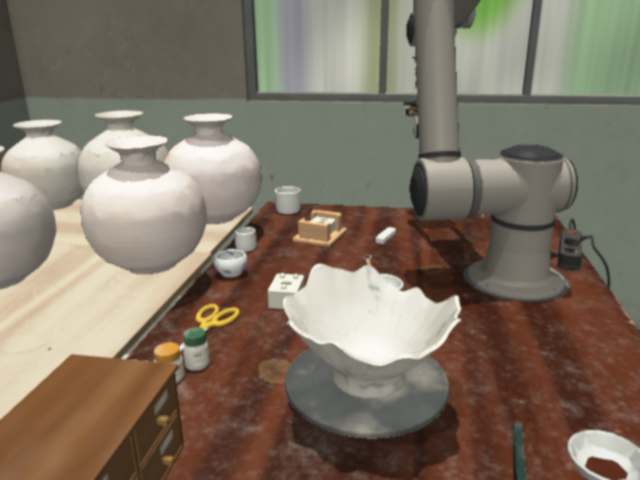

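The top view shows the loose white half at about (256,212) and the casing at about (404,218). The small pot is at (301,153), the paste pot at (361,150), and the two red look-alikes are at (221,258) and (222,320). I'll enlarge the crops for measuring.

```bash
cat > h.py <<'E'
import numpy as np,cv2
from scipy.spatial.transform import Rotation as R
np.set_printoptions(precision=3,suppress=True)
def ray(c,u,v):
    d=np.linalg.inv(c["K"])@[u,v,1]; return R.from_euler("xyz",c["attitude"]).as_matrix()@d
def plane(c,u,v,z):
    d=ray(c,u,v);p=np.array(c["position"]);return p+d*(z-p[2])/d[2]
def proj(c,P):
    q=R.from_euler("xyz",c["attitude"]).as_matrix().T@(np.array(P,float)-c["position"]).T
    q=c["K"]@q; return (q[:2]/q[2]).T
E
python3 - <<'E'
from plant import *
from h import *
c=capture("top");im=c["image"][:,:,::-1]
a=cv2.resize(im[185:245,225:290],None,fx=6,fy=6,interpolation=cv2.INTER_CUBIC)
b=cv2.resize(im[185:245,370:440],None,fx=6,fy=6,interpolation=cv2.INTER_CUBIC)
cv2.imwrite("pics/crop.png",np.hstack([a,b[:, :405]]))
for n,u,v,z in[("mould",256,212,40),("casing",404,218,50),("small",301,153,47),("paste",361,150,51)]:print(n,plane(c,u,v,z))
m=((im.min(2)>150)).astype(np.uint8)
for x0,x1 in((225,290),):
    s=np.zeros_like(m);s[190:240,x0:x1]=m[190:240,x0:x1]
    k,_=cv2.findContours(s,0,1);k=max(k,key=cv2.contourArea);r=cv2.minAreaRect(k);print(r,cv2.boxPoints(r))
    print([plane(c,*p,40) for p in cv2.boxPoints(r)])
print(proj(c,[[0,0,0]]))
E
```

```text
mould [500.37  185.499  40.   ]
casing [ 488.878 -202.34    50.   ]
small [659.022  69.93   47.   ]
paste [668.381 -88.66   51.   ]
((256.0, 212.0), (22.0, 32.0), 90.0) [[240. 201.]
 [272. 201.]
 [272. 223.]
 [240. 223.]]
[array([529.049, 228.59 ,  40.   ]), array([530.322, 144.155,  40.   ]), array([471.824, 142.607,  40.   ]), array([470.547, 226.665,  40.   ])]
[[323.53  405.269]]
```

View pics/crop.png

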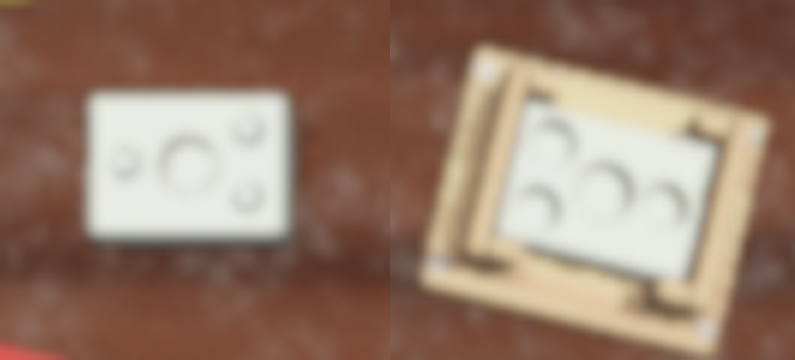

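Run:
```python
from plant import *
from h import *
c=capture("top");im=c["image"][:,:,::-1]
f=lambda x,y:((x-390+.5)/6-.5+370,(y+.5)/6-.5+185)
def show(n,pts,z):
    P=np.array([plane(c,*f(*p),z) for p in pts]);print(n,P.mean(0),"sides",np.linalg.norm(np.roll(P,-1,0)-P,axis=1))
    e=(P[0]-P[1])+(P[3]-P[2]);print(" yaw",np.degrees(np.arctan2(e[1],e[0])))
show("base",[(483,45),(770,118),(716,352),(420,285)],12)
show("seat",[(522,97),(720,140),(690,280),(497,235)],42)
for p in[(556,142),(541,210),(607,193),(666,206)]:print(plane(c,*f(*p),42))
# fit by white mask
hsv=cv2.cvtColor(im,cv2.COLOR_BGR2HSV)
s=np.zeros(im.shape[:2],np.uint8);s[190:240,372:440]=((hsv[...,1]<35)&(hsv[...,2]>120))[190:240,372:440]*255
s=cv2.morphologyEx(s,cv2.MORPH_OPEN,np.ones((3,3)));k,_=cv2.findContours(s,0,1);k=max(k,key=cv2.contourArea);r=cv2.minAreaRect(k);print(r);print(plane(c,*r[0],42))
# base mask: not brown-red bench: fit
c2=capture("side");im2=c2["image"][:,:,::-1]
cv2.imwrite("pics/side_c.png",np.hstack([cv2.resize(im2[190:260,280:360],None,fx=5,fy=5,interpolation=2),cv2.resize(im2[250:320,255:335],None,fx=5,fy=5,interpolation=2)]))
from math import *
for x,y,w in[(489,-202,76)]:
  Rz=R.from_euler('z',w,degrees=True).as_matrix()
  print(proj(c2,[Rz@[a,b,12]+[x,y,0] for a,b in((67,55),(67,-55),(-67,-55),(-67,55))]))
  print(proj(c2,[[529,228,40],[530,144,40],[472,143,40],[471,227,40]]))
```

```text
base [ 494.863 -208.276   12.   ] sides [132.43  108.53  134.678 112.446]
 yaw 77.18268829355524
seat [ 495.709 -208.204   42.   ] sides [88.524 63.354 86.167 62.147]
 yaw 78.01553251644346
[ 515.638 -185.799   42.   ]
[ 485.481 -179.286   42.   ]
[ 493.42  -208.115   42.   ]
[ 488.074 -233.882   42.   ]
((405.46063232421875, 216.83705139160156), (33.504066467285156, 24.659591674804688), 12.994616508483887)
[ 493.178 -207.356   42.   ]
[[331.025 243.985]
 [293.976 238.435]
 [314.196 223.528]
 [349.085 228.279]]
[[268.44  290.435]
 [277.754 273.816]
 [303.487 275.246]
 [295.868 292.087]]
```

View pics/side_c.png

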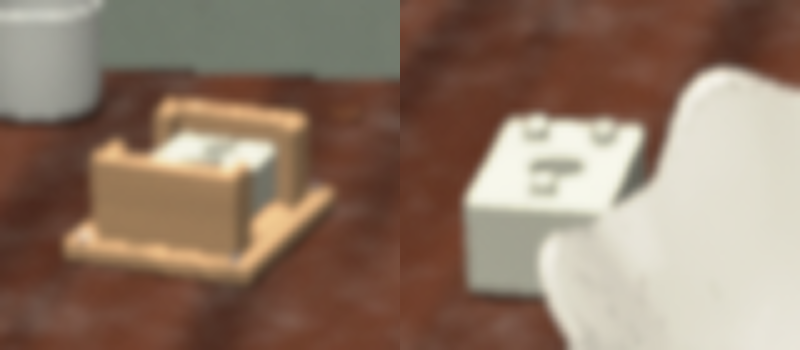

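The side view agrees: casing base corner at about (330,245), and the loose half's knobs up with the single knob towards the camera. The casing is near (494,-208) with yaw of about 77°, and the mould near (500,185.5) with yaw of about 91°.

```bash
cat > d.py <<'E'
import sys
from plant import get_obs
from h import *
# usage: d.py x y z jawyaw_deg -> turn about tool x, then shift in the new tool axes
o=get_obs();M=R.from_euler("xyz",o["tcp_rot"]).as_matrix();p=o["tool_pos"]
jy=np.degrees(np.arctan2(M[1,1],M[0,1]))
x,y,z,w=map(float,sys.argv[1:5])
dw=(w-jy+90)%180-90   # world yaw change of jaw axis, half-turn symmetric
t=-dw                 # tool x points down
M2=M@R.from_euler("x",t,degrees=True).as_matrix()
print("t",o["time"],"pos",p,"jaw",jy,"toolx",M[:,0],"j",o["joint_positions"],"F",o["contact_force"],"w",o["grip_width"])
print("turn",t,"shift new axes",M2.T@(np.array([x,y,z])-p),"shift old axes",M.T@(np.array([x,y,z])-p))
print("axes: y",M2[:,1],"z",M2[:,2])
E
python3 d.py 500 190 150 0.9
```

```text
t 0.3 pos [ 217.765 -477.574  226.514] jaw -65.4910193699124 toolx [-0.  0. -1.] j [-1.289  0.342  1.524 -0.     1.275 -0.146] F [ 0.293 -0.07   0.281] w 91.83230236961512
turn -66.39101936991239 shift new axes [  76.756  292.697 -663.026] shift old axes [  76.756 -490.307 -533.735]
axes: y [ 1.     0.016 -0.   ] z [ 0.016 -1.    -0.   ]
```

Emit:
{"method": "send_rows", "body": {
  "moves": [
    [0,0,0,-9.5],
    [0,0,0,-9.5],
    [0,0,0,-9.5],
    [0,0,0,-9.5],
    [0,0,0,-9.5],
    [0,0,0,-9.5],
    [0,0,0,-9.4]
  ],
  "hand": 1
}}

```text
time: 1.18
tool_pos: [217.8, -477.6, 226.7]
tcp_rot: [3.052, 1.571, 1.503]
contact_force: [-0.7, -0.8, 0.5]
grip_width: 91.7
```

Emit:
{"method": "send_rows", "body": {
  "moves": [
    [0,20,-45,0],
    [0,20,-45,0],
    [0,20,-45,0],
    [0,20,-45,0],
    [0,20,-45,0],
    [0,20,-45,0],
    [0,20,-45,0],
    [0,20,-45,0]
  ]
}}

```text
time: 2.17
tool_pos: [372.5, -113.7, 226.9]
tcp_rot: [1.003, 1.57, -0.552]
contact_force: [0.8, -1.7, -0.2]
grip_width: 91.7
```

```bash
python3 d.py 500 190 150 0.9
```

```text
t 2.175 pos [ 372.532 -113.742  226.927] jaw 0.893770198647698 toolx [ 0.001 -0.    -1.   ] j [-0.494  0.09   1.855 -0.     1.196 -0.509] F [ 0.757 -1.749 -0.177] w 91.67047994684653
turn -0.006229801352304776 shift new axes [  76.883  132.168 -301.737] shift old axes [  76.883  132.136 -301.752]
axes: y [1.    0.016 0.001] z [ 0.016 -1.     0.   ]
```

Emit:
{"method": "send_rows", "body": {
  "moves": [
    [0,19,-43,0],
    [0,19,-43,0],
    [0,19,-43,0],
    [0,19,-43,0],
    [0,19,-43,0],
    [25,19,-43,0],
    [25,18,-44,0],
    [0,0,0,0]
  ]
}}

```text
time: 3.18
tool_pos: [498.6, 191.1, 174.1]
tcp_rot: [-1.445, 1.567, -2.996]
contact_force: [-0.9, -0.5, 0.1]
grip_width: 92.0
```

```bash
cat >> h.py <<'E'
def wproj(o,c,P):
    M=R.from_euler("xyz",o["tcp_rot"]).as_matrix();t=(np.atleast_2d(P)-o["tool_pos"])@M
    m=c["mount"];q=(t-m[:3,3])@m[:3,:3]
    th=np.arctan2(np.hypot(q[:,0],q[:,1]),q[:,2]);ph=np.arctan2(q[:,1],q[:,0]);f=c["K"][0,0]
    return np.c_[c["K"][0,2]+f*th*np.cos(ph),c["K"][1,2]+f*th*np.sin(ph)]
def wplane(o,c,u,v,z):
    M=R.from_euler("xyz",o["tcp_rot"]).as_matrix();m=c["mount"];f=c["K"][0,0]
    d=np.array([u-c["K"][0,2],v-c["K"][1,2]]);r=np.hypot(*d);th=r/f
    q=np.array([d[0]/r*np.sin(th),d[1]/r*np.sin(th),np.cos(th)])
    D=M@m[:3,:3]@q;p=M@m[:3,3]+o["tool_pos"];return p+D*(z-p[2])/D[2]
E
python3 d.py 500 190 12 0.9
python3 - <<'E'
from plant import *
from h import *
o=get_obs();c=capture("wrist");im=c["image"][:,:,::-1].copy()
Rz=R.from_euler('z',90.9,degrees=True).as_matrix()
B=[Rz@[a,b,40]+[500.4,185.5,0] for a,b in((42,30),(42,-30),(-42,-30),(-42,30))]
q=wproj(o,c,B);print(q)
cv2.polylines(im,[np.int32(q*16).reshape(-1,1,2)],True,(0,0,255),1,cv2.LINE_AA,4)
cv2.imwrite("pics/w1.png",im)
E
```

```text
t 3.175 pos [498.559 191.117 174.149] jaw 1.1131310933618597 toolx [-0.004 -0.001 -1.   ] j [0.222 0.408 1.577 0.    1.161 0.203] F [-0.893 -0.523  0.056] w 91.99878249782932
turn 0.21313109336186642 shift new axes [162.143   2.093   1.053] shift old axes [162.143   2.089   1.06 ]
axes: y [ 1.     0.016 -0.004] z [ 0.016 -1.     0.001]
[[280.212 181.587]
 [355.831 181.907]
 [352.536 279.624]
 [282.596 279.342]]
```

View pics/w1.png

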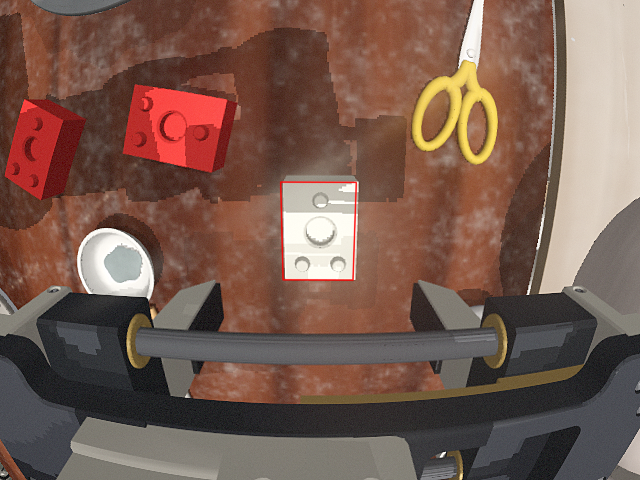

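The overlay matches the block to within 2 px. Descend and grip.

Emit:
{"method": "send_rows", "body": {
  "moves": [
    [35,2,1,-0.2],
    [35,0.5,0,0],
    [35,0,0,0],
    [30,0,0,0],
    [15,0,0,0],
    [8,0,0,0],
    [4,0,0,0],
    [0,0,0,0]
  ]
}}

```text
time: 4.22
tool_pos: [502.2, 187.9, 15.3]
tcp_rot: [1.645, 1.57, 0.093]
contact_force: [-0.0, 0.5, -0.0]
grip_width: 92.3
```

Emit:
{"method": "send_rows", "body": {
  "moves": [
    [0,0,0,0],
    [0,0,0,0],
    [0,0,0,0],
    [0,0,0,0],
    [0,0,0,0],
    [0,0,0,0]
  ],
  "hand": 0.4
}}

```text
time: 4.97
tool_pos: [501.8, 187.9, 14.8]
tcp_rot: [-0.153, 1.571, -1.705]
contact_force: [-0.3, -0.1, 2.4]
grip_width: 59.7
```

```bash
python3 d.py 500 190 160 -12.7
```

```text
t 4.975 pos [501.756 187.91   14.792] jaw 1.1123917726467414 toolx [-0. -0. -1.] j [ 0.215  0.622  1.735 -0.     0.785  0.196] F [-0.302 -0.113  2.378] w 59.703191302212865
turn 13.812391772646748 shift new axes [-145.208   -2.172   -1.644] shift old axes [-145.208   -1.717   -2.115]
axes: y [ 0.976 -0.22   0.   ] z [-0.22  -0.976  0.   ]
```

Emit:
{"method": "send_rows", "body": {
  "moves": [
    [-20,0,0,0],
    [-40,0,0,0],
    [-40,0,0,7],
    [-20,0,0,6.8],
    [0,0,0,0]
  ]
}}

```text
time: 5.6
tool_pos: [502.5, 188.0, 135.8]
tcp_rot: [1.971, 1.568, 0.18]
contact_force: [0.4, 0.1, -2.1]
grip_width: 59.4
```

```bash
python3 d.py 513 -127 125 -12.7
```

```text
t 5.6 pos [502.549 188.029 135.756] jaw -12.630867278437668 toolx [ 0.003  0.001 -1.   ] j [ 0.215  0.451  1.626 -0.     1.062  0.436] F [ 0.419  0.109 -2.091] w 59.359990595177045
turn 0.06913272156232608 shift new axes [ 10.62   79.424 305.037] shift old axes [ 10.62   79.055 305.133]
axes: y [ 0.976 -0.22   0.003] z [-0.22  -0.976 -0.001]
```

Emit:
{"method": "send_rows", "body": {
  "moves": [
    [0,11,35,0],
    [0,11,35,0],
    [0,11,35,0],
    [0,11,35,0],
    [0,11,35,0],
    [0,11,35,0],
    [0,13,20,0],
    [0,0,0,0]
  ]
}}

```text
time: 6.6
tool_pos: [527.9, -55.2, 133.0]
tcp_rot: [-1.501, 1.568, 2.989]
contact_force: [-0.4, 1.1, -2.1]
grip_width: 59.9
```

```bash
python3 d.py 513 -127 90 -12.7;python3 - <<'E'
from plant import *
from h import *
o=get_obs();c=capture("wrist");im=c["image"][:,:,::-1].copy();cv2.imwrite("pics/w2raw.png",im)
Rz=R.from_euler('z',77.3,degrees=True).as_matrix();C=[494.5,-208,0]
def pl(pts,col,z):
    q=wproj(o,c,[Rz@[a,b,z]+C for a,b in pts]);cv2.polylines(im,[np.int32(q*16).reshape(-1,1,2)],True,col,1,cv2.LINE_AA,4)
r=lambda a,b:[(a,b),(a,-b),(-a,-b),(-a,b)]
pl(r(67,55),(0,0,255),12);pl(r(42,30),(255,0,0),42)
for x,y in((-27,0),(27,15),(27,-15)):pl([(x+10*np.cos(a),y+10*np.sin(a)) for a in np.arange(0,6.3,.3)],(0,200,0),42)
cv2.imwrite("pics/w2.png",im)
E
```

```text
t 6.6 pos [527.876 -55.163 132.952] jaw -12.700976577487177 toolx [-0.002  0.    -1.   ] j [-0.248  0.448  1.641 -0.     1.056 -0.027] F [-0.368  1.076 -2.086] w 59.8596358405558
turn -0.0009765774871794974 shift new axes [42.961  1.385 73.343] shift old axes [42.961  1.386 73.343]
axes: y [ 0.976 -0.22  -0.002] z [-0.22  -0.976  0.   ]
```

View pics/w2.png

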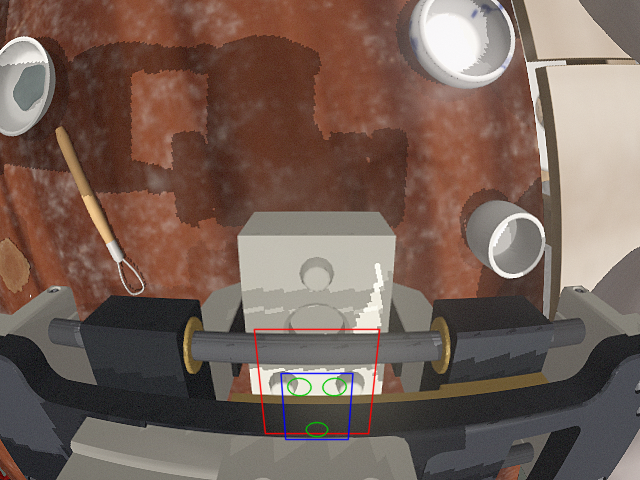

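The wrist view shows the block held level in the jaws at about (316,300), with the two pots clear on the right. The casing is hidden behind the hand. Next comes the tilt over the casing's end wall.

Emit:
{"method": "send_rows", "body": {
  "moves": [
    [0,1.4,40,0],
    [20,0,33,0],
    [20,0,0,0],
    [10,0,0,0],
    [4,0,0,0],
    [4,0,0,0],
    [0,0,0,0]
  ]
}}

```text
time: 7.52
tool_pos: [513.8, -125.1, 76.9]
tcp_rot: [1.26, 1.57, -0.531]
contact_force: [-0.2, 0.1, -2.8]
grip_width: 59.7
```

Emit:
{"method": "send_rows", "body": {
  "moves": [
    [3,0,-1,0],
    [3,0,-1,0],
    [3,0,-1,0],
    [3,0,-1.5,0],
    [3,0,-1.5,0],
    [0,0,0,0]
  ]
}}

```text
time: 8.28
tool_pos: [515.6, -119.1, 62.8]
tcp_rot: [1.737, 1.569, -0.055]
contact_force: [-0.5, 3.4, 6.4]
grip_width: 59.5
```

Emit:
{"method": "send_rows", "body": {
  "moves": [
    [3.5,0,-0.6,0],
    [3.5,0,-0.6,0],
    [3.5,0,-0.4,0],
    [3.5,0,-0.2,0],
    [0,0,0,0]
  ]
}}

```text
time: 8.9
tool_pos: [516.2, -116.8, 48.7]
tcp_rot: [2.091, 1.569, 0.299]
contact_force: [1.5, 5.9, 5.5]
grip_width: 59.9
```

```bash
cd .;python3 - <<'E'
from plant import *
from h import *
o=get_obs();c=capture("wrist");im=c["image"][:,:,::-1].copy()
c2=capture("side");b=c2["image"][:,:,::-1]
cv2.imwrite("pics/w3.png",np.hstack([im[150:450,170:470],cv2.resize(b[170:270,270:370],None,fx=3,fy=3,interpolation=2)]))
E
```

```text
(no output)
```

View pics/w3.png

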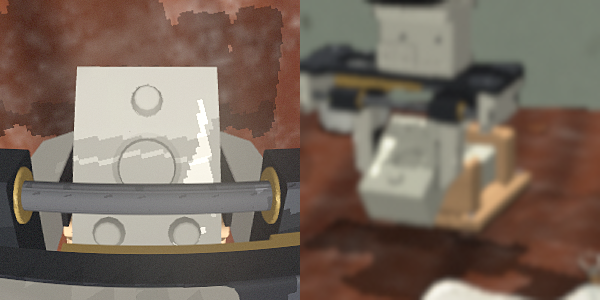

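The two views show the block turning in the grip to about 40°, with the knob face now towards the cameras. Continue.

Emit:
{"method": "send_rows", "body": {
  "moves": [
    [2,0,0.8,0],
    [2,0,0.9,0],
    [2,0,0.9,0],
    [2,0,1,0],
    [1.3,0,1.5,0],
    [1.3,0,1.5,0],
    [1.4,0,1.4,0],
    [0,0,0,0]
  ]
}}

```text
time: 10.0
tool_pos: [515.1, -122.1, 37.0]
tcp_rot: [2.703, 1.566, 0.91]
contact_force: [4.2, 20.1, 8.8]
grip_width: 59.9
```

```bash
cd .;python3 - <<'E'
from plant import *
from h import *
o=get_obs();c=capture("wrist");im=c["image"][:,:,::-1].copy()
c2=capture("side");b=c2["image"][:,:,::-1]
cv2.imwrite("pics/w4.png",np.hstack([im[150:450,170:470],cv2.resize(b[170:270,270:370],None,fx=3,fy=3,interpolation=2)]))
E
```

```text
(no output)
```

View pics/w4.png

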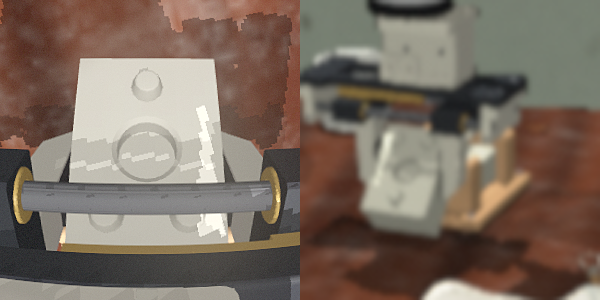

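Emit:
{"method": "send_rows", "body": {
  "moves": [
    [0.5,0,1.5,0],
    [0.3,0,1.5,0],
    [0,0,1.5,0],
    [0,0,0,0]
  ]
}}

```text
time: 10.6
tool_pos: [514.6, -124.3, 36.1]
tcp_rot: [2.868, 1.563, 1.074]
contact_force: [9.0, 30.3, 8.9]
grip_width: 60.0
```

Emit:
{"method": "send_rows", "body": {
  "moves": [
    [-3,0,-10,0],
    [-3,0,-30,0],
    [0,0,-30,0],
    [0,0,-10,0],
    [3,0,0,0],
    [3,0,0,0],
    [0,0,0,0]
  ]
}}

```text
time: 11.48
tool_pos: [529.8, -52.7, 34.5]
tcp_rot: [-1.319, 1.57, -3.113]
contact_force: [-1.1, 0.3, -2.1]
grip_width: 60.0
```

Emit:
{"method": "send_rows", "body": {
  "moves": [
    [2,0,-2,0],
    [2,0,-2,0],
    [2,0,-2,0],
    [0,0,0,0]
  ]
}}

```text
time: 11.98
tool_pos: [531.9, -47.3, 30.8]
tcp_rot: [0.765, 1.568, -1.026]
contact_force: [-6.0, -4.1, 14.5]
grip_width: 59.8
```

Emit:
{"method": "send_rows", "body": {
  "moves": [
    [0.6,0,-3,0],
    [0.6,0,-3,0],
    [0.6,0,-3,0],
    [0.6,0,-3,0],
    [0.6,0,-3,0],
    [0,0,0,0]
  ]
}}

```text
time: 12.72
tool_pos: [537.5, -34.3, 30.1]
tcp_rot: [1.164, 1.562, -0.627]
contact_force: [-4.6, -11.4, 28.0]
grip_width: 59.7
```

```bash
cd .;python3 - <<'E'
from plant import *
from h import *
o=get_obs();c=capture("wrist");im=c["image"][:,:,::-1].copy()
c2=capture("side");b=c2["image"][:,:,::-1]
cv2.imwrite("pics/w5.png",np.hstack([im[150:450,170:470],cv2.resize(b[170:270,240:340],None,fx=3,fy=3,interpolation=2)]))
E
```

```text
(no output)
```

View pics/w5.png

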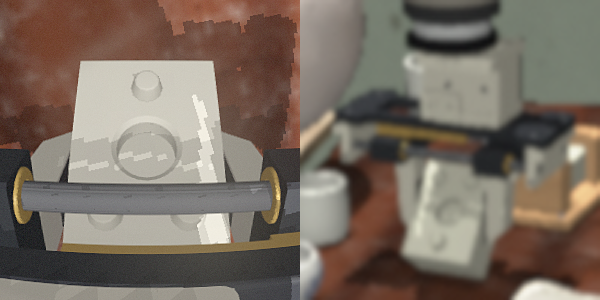

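```bash
cd .;cat > fit.py <<'E'
from plant import *
from h import *
from scipy.optimize import least_squares
m=capture("wrist")
def tp(P):  # tool pts -> px
    class o: pass
    return wproj({"tcp_rot":[0,0,0],"tool_pos":np.zeros(3)},m,P)
# params: th, cx, cz (face centre in tool x,z), ty ; block x axis in tool: (sin th,0,-cos th), normal n (knob dir): (-cos th,0,-sin th)
def fit(corn,cav,sides):
    def res(q):
        th,cx,cz,ty=q;t=np.array([np.sin(th),0,-np.cos(th)]);c=np.array([cx,ty,cz]);y=np.array([0,1,0.])
        r=tp([c+42*t-30*y,c+42*t+30*y])
        r2=tp([c])[0]
        out=[*(r-corn).ravel(),*(r2-cav)]
        a=np.linspace(-42,42,85)
        for s,pt in zip((-30,30),sides):
            L=tp([c+k*t+s*y for k in a]);out.append(np.interp(pt[1],L[:,1],L[:,0])-pt[0])
        return np.array(out)
    s=least_squares(res,[1.2,-20,-20,0]);print("theta",np.degrees(s.x[0]),s.x[1:],"res",res(s.x))
E
python3 - <<'E'
from fit import *
fit(np.array([[248,211.5],[386.5,211]]),[317,300.5],[(233,390),(401,390)])
# w4
fit(np.array([[249,209],[385,208.5]]),[317,301],[(233,390),(401,390)])
# w3
fit(np.array([[247,217],[387.5,217]]),[317,313],[(239,390),(393,390)])
E
```

```text
theta 62.08651946428116 [-54.863 -28.306   1.296] res [-7.635 -0.207  7.113  0.205  0.413  0.002  7.365 -7.387]
theta 58.59893682161879 [-52.171 -26.766   1.267] res [-8.091 -0.208  7.907  0.206  0.284  0.001  7.909 -8.093]
theta 52.95766280371564 [-46.015 -19.032   1.171] res [-3.974  0.048  2.776 -0.047 -0.084 -0.     4.026 -2.724]
```

```bash
cd .;sed -i 's/np.linspace(-42,42,85)/np.linspace(42,-42,85)/' fit.py
python3 - <<'E'
from fit import *
fit(np.array([[248,211.5],[386.5,211]]),[317,300.5],[(233,390),(401,390)])
fit(np.array([[249,209],[385,208.5]]),[317,301],[(233,390),(401,390)])
fit(np.array([[247,217],[387.5,217]]),[317,313],[(239,390),(393,390)])
E
```

```text
theta 47.90508998978484 [-30.937 -15.821   1.292] res [ 0.737 -0.655 -1.522 -0.235  0.118  0.891 -0.104  0.625]
theta 46.510666686226045 [-30.75  -16.038   1.258] res [-0.637 -0.04   0.208  0.38   0.028 -0.336  0.296  0.026]
theta 37.37734852843968 [-28.28   -8.792   1.144] res [ 0.397 -0.525 -1.812 -0.615 -0.29   1.114  0.559  1.006]
```

The fit gives a tilt of about 48°. The block slid in the grip by about 12 mm along its normal, so the wall path must go closer and lower. I'll go back to the wall and tilt further.

Emit:
{"method": "send_rows", "body": {
  "moves": [
    [-5,0,10,0],
    [-1,0,30,0],
    [0,0,30,0],
    [0,0,15,0],
    [0,0,4,0],
    [0,0,0,0]
  ]
}}

```text
time: 13.68
tool_pos: [515.3, -117.8, 31.8]
tcp_rot: [-2.179, 1.57, 2.312]
contact_force: [0.3, 0.5, -2.0]
grip_width: 59.9
```

Emit:
{"method": "send_rows", "body": {
  "moves": [
    [0,0,2,0],
    [0,0,2,0],
    [0.5,0,2,0],
    [0.5,0,0,0]
  ]
}}

```text
time: 14.18
tool_pos: [514.6, -121.7, 31.8]
tcp_rot: [2.958, 1.568, 1.166]
contact_force: [-0.0, 12.3, 9.8]
grip_width: 59.8
```

Emit:
{"method": "send_rows", "body": {
  "moves": [
    [0,0,1.5,0],
    [0,0,1.5,0],
    [0,0,1.5,0],
    [0,0,0,0]
  ]
}}

```text
time: 14.68
tool_pos: [514.3, -123.0, 31.7]
tcp_rot: [3.037, 1.564, 1.245]
contact_force: [8.3, 28.1, 6.5]
grip_width: 59.7
```

Emit:
{"method": "send_rows", "body": {
  "moves": [
    [0,0,1.5,0],
    [0,0,1.5,0],
    [0,0,0,0]
  ]
}}

```text
time: 15.05
tool_pos: [513.8, -125.0, 31.5]
tcp_rot: [3.08, 1.562, 1.287]
contact_force: [9.7, 31.5, 4.8]
grip_width: 59.9
```

Emit:
{"method": "send_rows", "body": {
  "moves": [
    [0,0,1.5,0],
    [0,0,1.5,0],
    [0,0,1.5,0],
    [0,0,1.5,0],
    [0,0,0,0]
  ]
}}

```text
time: 15.68
tool_pos: [512.4, -130.3, 31.3]
tcp_rot: [3.133, 1.562, 1.34]
contact_force: [9.3, 34.2, 4.9]
grip_width: 60.0
```

```bash
cd .;python3 - <<'E'
from plant import *
from h import *
c=capture("wrist");im=c["image"][:,:,::-1].copy()
c2=capture("side");b=c2["image"][:,:,::-1]
cv2.imwrite("pics/w6.png",np.hstack([im[150:450,170:470],cv2.resize(b[170:270,270:370],None,fx=3,fy=3,interpolation=2)]))
E
```

```text
(no output)
```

View pics/w6.png

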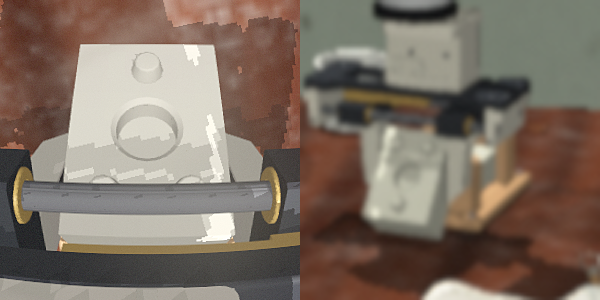

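```bash
cd .;python3 - <<'E'
from fit import *
fit(np.array([[251,194.5],[383,194.5]]),[317,280],[(231,390),(404,390)])
E
```

```text
theta 49.55326639579839 [-26.399 -22.935   1.353] res [-0.67   0.258  0.567  0.197  0.234 -0.429  0.128 -0.266]
```

Pushing further only slips the block in the pads; the tilt stays at about 49.5°. The geometry says a released block would lean stably on the wall top: its bottom edge is on the bench and its centre of mass is only about 12 mm from being over that edge. So I'll release it leaning, then tip it up and over from the casing side with shut fingers.

Emit:
{"method": "send_rows", "body": {
  "moves": [
    [0,0,-1.5,0],
    [0,0,-1.5,0],
    [0,0,0,0]
  ]
}}

```text
time: 16.2
tool_pos: [512.4, -130.2, 31.2]
tcp_rot: [-3.139, 1.566, 1.352]
contact_force: [5.7, 20.0, 2.6]
grip_width: 60.0
```

Emit:
{"method": "send_rows", "body": {
  "moves": [
    [0,0,0,0],
    [0,0,0,0],
    [0,0,0,0],
    [0,0,0,0],
    [-15,0,0,0],
    [-40,0,0,0],
    [-40,0,0,0],
    [-25,0,0,0]
  ],
  "hand": 1
}}

```text
time: 17.2
tool_pos: [512.3, -134.7, 154.1]
tcp_rot: [1.37, 1.567, -0.423]
contact_force: [-0.5, 0.0, -0.1]
grip_width: 91.8
```

```bash
cd .;python3 d.py 495.8 -203 165 -12.7
python3 - <<'E'
from plant import *
from h import *
c=capture("wrist");im=c["image"][:,:,::-1].copy()
c2=capture("side");b=c2["image"][:,:,::-1]
cv2.imwrite("pics/w7.png",np.hstack([im[50:450,120:520],cv2.resize(b[170:270,270:370],None,fx=4,fy=4,interpolation=2)]))
E
```

```text
t 17.2 pos [ 512.317 -134.703  154.099] jaw -12.697116268310204 toolx [ 0.003 -0.001 -1.   ] j [-0.402  0.418  1.622 -0.     1.097 -0.18 ] F [-0.479  0.037 -0.053] w 91.82468774079017
turn 0.0028837316897920573 shift new axes [-10.854  -1.059  70.265] shift old axes [-10.854  -1.063  70.265]
axes: y [ 0.976 -0.22   0.004] z [-0.22  -0.976  0.001]
```

View pics/w7.png

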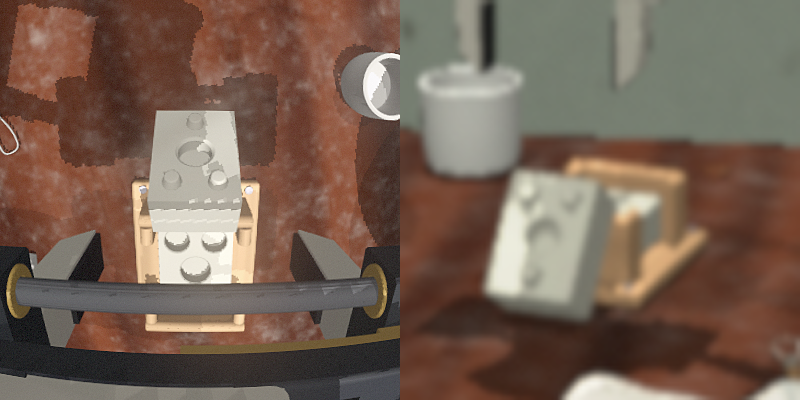

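The pictures show the block leaning on the casing's end wall, pair of knobs up and knob face outwards. The wrist crop has sockets at (176,240) and (214,238), and base corners at (132,178), (260,178), (146,331) and (244,331). I'll refine the casing pose from these.

Run:
```python
from plant import *
from h import *
from scipy.optimize import least_squares
o=get_obs();c=capture("wrist");off=np.array([120,50])
px=np.array([(132,178),(260,178),(146,331),(244,331),(176,240.5),(214,239),(195,270)])+off
md=np.array([(67,55,12),(67,-55,12),(-67,55,12),(-67,-55,12),(27,15,42),(27,-15,42),(0,0,42)],float)
def f(q,P=None):
    Rz=R.from_euler('z',q[2],degrees=True).as_matrix();return (wproj(o,c,md@Rz.T+[q[0],q[1],0])-px)
s=least_squares(lambda q:f(q).ravel(),[494,-208,77],loss='soft_l1');print(s.x);print(f(s.x))
for p,z in zip(px,md[:,2]):print(wplane(o,c,*p,z))
```

```text
[ 497.861 -207.769   76.616]
[[ -1.13    3.14 ]
 [  0.184   4.282]
 [ -7.277 -19.871]
 [  5.448 -19.251]
 [  0.641  -0.623]
 [  0.009   1.145]
 [ -0.01   -0.797]]
[ 461.56  -127.407   12.   ]
[ 567.372 -151.546   12.   ]
[ 428.59 -286.48   12.  ]
[ 526.608 -309.194   12.   ]
[ 488.882 -178.456   42.   ]
[ 518.903 -183.974   42.   ]
[ 497.699 -208.523   42.   ]
```

Emit:
{"method": "send_rows", "body": {
  "moves": [
    [0,0,20,0],
    [0,-0.5,20,0],
    [0,-0.5,11,0],
    [30,0,0,0],
    [35,0,0,0],
    [20,0,0,0],
    [4,0,0,0],
    [0,0,0,0]
  ],
  "hand": 0
}}

```text
time: 18.35
tool_pos: [499.5, -184.3, 62.1]
tcp_rot: [0.523, 1.571, -1.269]
contact_force: [1.1, -0.0, -1.4]
grip_width: 16.4
```

```bash
cd .;python3 d.py 507.6 -159.8 64 -12.7
```

```text
t 18.35 pos [ 499.527 -184.342   62.087] jaw -12.715292198060691 toolx [ 0. -0. -1.] j [-0.497  0.544  1.71  -0.     0.887 -0.276] F [ 1.108 -0.003 -1.416] w 16.373229399531766
turn -0.01529219806069193 shift new axes [ -1.914   2.48  -25.716] shift old axes [ -1.914   2.473 -25.716]
axes: y [ 0.976 -0.22   0.   ] z [-0.22  -0.976  0.   ]
```

Emit:
{"method": "send_rows", "body": {
  "moves": [
    [0,0,-4,0],
    [0,0,-4,0],
    [0,0,-4,0],
    [0,0,-4,0],
    [0,0,-4,0],
    [0,0,-4,0],
    [0,0,0,0]
  ]
}}

```text
time: 19.23
tool_pos: [504.8, -160.1, 61.9]
tcp_rot: [-1.864, 1.571, 2.627]
contact_force: [0.0, 0.1, -0.1]
grip_width: 0.5
```

Emit:
{"method": "send_rows", "body": {
  "moves": [
    [0,0,-4,0],
    [0,0,-4,0],
    [0,0,-4,0],
    [0,0,-4,0],
    [0,0,0,0]
  ]
}}

```text
time: 19.85
tool_pos: [508.3, -144.5, 61.9]
tcp_rot: [0.153, 1.571, -1.639]
contact_force: [0.5, 0.6, 0.1]
grip_width: 0.6
```

```bash
cd .;python3 - <<'E'
from plant import *
from h import *
c=capture("wrist");im=c["image"][:,:,::-1].copy();cv2.imwrite("pics/w8.png",im)
c2=capture("side");b=c2["image"][:,:,::-1];cv2.imwrite("pics/s8.png",b)
g=cv2.cvtColor(cv2.cvtColor(b,4)[...,::-1] if 0 else b,cv2.COLOR_BGR2HSV)
# coarse text view of white pixels in side image near the block
m=((g[...,1]<45)&(g[...,2]>110))
for v in range(200,275,3):print(v,''.join('#' if m[v,u] else '.' for u in range(270,350,2)))
E
```

```text
200 #############...................########
203 ...#####################################
206 ...############..########...............
209 ....###########..#######................
212 .....########....###.###................
215 .................###.###................
218 ............##################..........
221 ..........#######################.......
224 ..........#############........#........
227 ..........#############........#........
230 ..........#############.................
233 ..........#############.................
236 ..........#############.................
239 ..........#############.................
242 ..........#############.................
245 ..........##############................
248 ..........#############.................
251 ...........###########..................
254 ..................###...................
257 ........................................
260 ........................................
263 ........................##..............
266 ......................########..........
269 .....................#################..
272 ....................####################
```

The block is now nearly upright. Keep pushing to topple it over.

Emit:
{"method": "send_rows", "body": {
  "moves": [
    [0,0,-5,0],
    [0,0,-5,0],
    [0,0,-5,0],
    [0,0,-5,0],
    [0,0,-5,0],
    [0,0,-5,0],
    [0,0,-5,0],
    [0,0,-5,0]
  ]
}}

```text
time: 20.95
tool_pos: [517.1, -105.5, 61.9]
tcp_rot: [1.211, 1.571, -0.582]
contact_force: [-0.5, -0.1, -0.6]
grip_width: 0.5
```

Emit:
{"method": "send_rows", "body": {
  "moves": [
    [0,0,-5,0],
    [0,0,-5,0],
    [0,0,-5,0],
    [0,0,-5,0],
    [0,0,-5,0],
    [0,0,0,0],
    [-20,0,0,0],
    [-60,0,10,0]
  ]
}}

```text
time: 21.95
tool_pos: [518.4, -90.5, 140.2]
tcp_rot: [-1.662, 1.564, 2.829]
contact_force: [1.3, -0.1, -0.8]
grip_width: 0.6
```

```bash
cd .;python3 - <<'E'
from plant import *
from h import *
o=get_obs();c=capture("wrist");im=c["image"][:,:,::-1].copy();cv2.imwrite("pics/w9.png",im)
c2=capture("side");b=c2["image"][:,:,::-1];cv2.imwrite("pics/s9.png",b)
c3=capture("top");cv2.imwrite("pics/t9.png",c3["image"][:,:,::-1])
g=cv2.cvtColor(b,cv2.COLOR_BGR2HSV)
m=((g[...,1]<45)&(g[...,2]>110))
for v in range(206,275,3):print(v,''.join('#' if m[v,u] else '.' for u in range(250,350,2)))
g=cv2.cvtColor(im,cv2.COLOR_BGR2HSV)
m=((g[...,1]<40)&(g[...,2]>110))
for v in range(40,400,9):print(v,''.join('#' if m[v,u] else '.' for u in range(180,460,5)))
E
```

```text
206 ######.......############.........................
209 .####.........###########.........................
212 ..##...........########...........................
215 .#................................................
218 #...............................######............
221 ...............................############.......
224 .........................................#........
227 ##.......................................#........
230 ###...............................................
233 ###...............................................
236 ###................###............................
239 ###..............###########......................
242 ###............###############....................
245 ###..........#################....................
248 ##..........##################....................
251 ............##################....................
254 ............#################.....................
257 ............###############.......................
260 ............##############........................
263 ...............#########..........###.............

[... 1897 characters left out ...]
..######....#................
301 .............................#..........................
310 .............................#..........................
319 .............................#..........................
328 ........................................................
337 ........................................................
346 ........................................................
355 ........................................................
364 ........................................................
373 ........................................................
382 ..........................###...........................
391 ..........................##............................
```

```bash
cd .;cat > loc.py <<'E'
from plant import *
from h import *
def loc(z=47,box=(240,60,420,240),thr=(40,110)):
    o=get_obs();c=capture("wrist");im=c["image"][:,:,::-1]
    g=cv2.cvtColor(im,cv2.COLOR_BGR2HSV);m=((g[...,1]<thr[0])&(g[...,2]>thr[1])).astype(np.uint8)
    s=np.zeros_like(m);a=box;s[a[1]:a[3],a[0]:a[2]]=m[a[1]:a[3],a[0]:a[2]]
    s=cv2.morphologyEx(s,cv2.MORPH_OPEN,np.ones((7,7)))
    k,_=cv2.findContours(s,0,1);k=max(k,key=cv2.contourArea)[:,0]
    W=np.array([wplane(o,c,*p,z)[:2] for p in k]);r=cv2.minAreaRect(W.astype(np.float32))
    B=cv2.boxPoints(r);print("rect",r);print(B);print("cam",R.from_euler("xyz",o["tcp_rot"]).as_matrix()@c["mount"][:3,3]+o["tool_pos"])
    print("quad px",cv2.approxPolyDP(k,6,True)[:,0].tolist())
loc()
E
python3 loc.py
```

```text
rect ((537.540771484375, -27.165313720703125), (84.22835540771484, 60.28687286376953), 76.93651580810547)
[[498.658 -61.376]
 [557.385 -75.003]
 [576.423   7.046]
 [517.697  20.672]]
cam [539.619 -13.71  302.459]
quad px [[358, 86], [271, 86], [272, 205], [357, 206]]
```

The block is toppled and lies knobs down: the rectangle at z = 47 measures 84.2 × 60.3 mm, centre (537.5, -27.2), yaw 76.9°. Grip it at its centre.

```bash
cd .;python3 d.py 537.5 -27.2 15 -13.1
```

```text
t 22.15 pos [520.823 -91.602 142.905] jaw -12.716235057251536 toolx [ 0.003 -0.001 -1.   ] j [-0.319  0.43   1.638 -0.     1.07  -0.097] F [-0.979  0.3   -0.265] w 0.3449968040912988
turn 0.3837649427484564 shift new axes [127.886   1.295 -66.549] shift old axes [127.886   1.741 -66.539]
axes: y [ 0.974 -0.227  0.003] z [-0.227 -0.974  0.   ]
```

Emit:
{"method": "send_rows", "body": {
  "moves": [
    [0,1.3,-33,0.4],
    [0,0,-33.5,0],
    [0,0,0,0],
    [0,0,0,0],
    [0,0,0,0]
  ],
  "hand": 1
}}

```text
time: 22.78
tool_pos: [536.1, -27.4, 141.4]
tcp_rot: [-1.246, 1.57, -3.047]
contact_force: [-0.1, 0.8, -0.3]
grip_width: 46.3
```

```bash
cd .;python3 d.py 537.5 -27.2 15 -13.1
```

```text
t 22.775 pos [536.061 -27.397 141.382] jaw -13.14325734738101 toolx [-0.001 -0.    -1.   ] j [-0.194  0.447  1.615 -0.     1.081  0.036] F [-0.14   0.829 -0.308] w 46.31500609648069
turn -0.043257347381015165 shift new axes [126.381   1.475  -0.558] shift old axes [126.381   1.475  -0.559]
axes: y [ 0.974 -0.227 -0.001] z [-0.227 -0.974  0.   ]
```

Emit:
{"method": "send_rows", "body": {
  "moves": [
    [10,1.4,-0.5,0],
    [10,0,0,0],
    [10,0,0,0],
    [10,0,0,0],
    [10,0,0,0],
    [5,0,0,0],
    [0,0,0,0]
  ]
}}

```text
time: 23.65
tool_pos: [537.7, -26.4, 86.5]
tcp_rot: [-1.433, 1.57, 3.051]
contact_force: [0.8, 0.3, 0.3]
grip_width: 91.9
```

Emit:
{"method": "send_rows", "body": {
  "moves": [
    [25,0,0,0],
    [25,0,0,0],
    [14,0,0,0],
    [5,0,0,0],
    [2,0,0,0],
    [0,0,0,0]
  ]
}}

```text
time: 24.4
tool_pos: [538.3, -26.6, 16.5]
tcp_rot: [1.538, 1.57, -0.261]
contact_force: [-0.4, 0.2, -0.7]
grip_width: 91.7
```

Emit:
{"method": "send_rows", "body": {
  "moves": [
    [0,0,0,0],
    [0,0,0,0],
    [0,0,0,0],
    [0,0,0,0],
    [0,0,0,0],
    [0,0,0,0]
  ],
  "hand": 0.4
}}

```text
time: 25.15
tool_pos: [537.8, -26.5, 16.0]
tcp_rot: [-1.131, 1.571, -2.93]
contact_force: [-1.6, -0.2, 2.5]
grip_width: 59.5
```

```bash
cd .;python3 d.py 537.5 -27.2 160 -13.1
```

```text
t 25.15 pos [537.787 -26.473  15.967] jaw -13.089187647743667 toolx [-0. -0. -1.] j [-0.192  0.624  1.726 -0.     0.792  0.037] F [-1.647 -0.197  2.493] w 59.481877401160915
turn 0.010812352256337476 shift new axes [-144.033   -0.145    0.788] shift old axes [-144.033   -0.145    0.787]
axes: y [ 0.974 -0.227 -0.   ] z [-0.227 -0.974  0.   ]
```

Emit:
{"method": "send_rows", "body": {
  "moves": [
    [-20,0,0,0],
    [-40,0,0,0],
    [-40,0,20,0],
    [-20,0,45,0],
    [0,0,45,0],
    [0,0,45,0],
    [0,0,45,0],
    [0,0,45,0]
  ]
}}

```text
time: 26.15
tool_pos: [481.8, -266.4, 135.5]
tcp_rot: [-2.062, 1.57, 2.422]
contact_force: [0.4, -0.8, -2.5]
grip_width: 59.9
```

Emit:
{"method": "send_rows", "body": {
  "moves": [
    [0,0,40,0],
    [0,0,40,0],
    [0,0,25,0],
    [0,0,5,0],
    [0,0,0,0],
    [0,0,0,0]
  ]
}}

```text
time: 26.9
tool_pos: [457.9, -371.0, 135.9]
tcp_rot: [-2.686, 1.57, 1.8]
contact_force: [-0.6, -0.0, -2.2]
grip_width: 59.9
```

```bash
cd .;python3 - <<'E'
from plant import *
from h import *
import pickle
o=get_obs();c=capture("wrist");pickle.dump((o,c),open("w10.pkl","wb"))
im=c["image"][:,:,::-1].copy()
print(o["tool_pos"],o["time"])
Rz=R.from_euler('z',77,degrees=True).as_matrix();C=[496.5,-208,0]
q=wproj(o,c,[Rz@[a,b,12]+C for a,b in((67,55),(67,-55),(-67,-55),(-67,55))]);print(q)
x0,y0=np.int32(q.min(0)-12);x1,y1=np.int32(q.max(0)+12);print("crop",x0,y0,x1,y1)
k=im[y0:y1,x0:x1];f=min(800/k.shape[1],600/k.shape[0]);print("scale",f)
cv2.imwrite("pics/w10.png",cv2.resize(k,None,fx=f,fy=f,interpolation=2))
E
```

```text
[ 457.94  -370.963  135.92 ] 26.9
[[245.501 -56.422]
 [386.105 -56.507]
 [389.057 101.657]
 [242.707 101.771]]
crop 230 -68 401 113Traceback (most recent call last):
  File "<stdin>", line 10, in <module>
ZeroDivisionError: division by zero
```

Emit:
{"method": "send_rows", "body": {
  "moves": [
    [-10,0,-30,0],
    [-10,0,-30,0],
    [0,0,-10,0],
    [0,0,0,0],
    [0,0,0,0]
  ]
}}

```text
time: 27.58
tool_pos: [473.2, -304.6, 155.6]
tcp_rot: [-0.872, 1.57, -2.672]
contact_force: [-1.5, -0.1, -2.5]
grip_width: 59.8
```

```bash
cd .;python3 - <<'E'
from plant import *
from h import *
import pickle
o=get_obs();c=capture("wrist");pickle.dump((o,c),open("w10.pkl","wb"))
im=c["image"][:,:,::-1].copy()
print(o["tool_pos"],o["time"])
Rz=R.from_euler('z',77,degrees=True).as_matrix();C=[496.5,-208,0]
q=wproj(o,c,[Rz@[a,b,12]+C for a,b in((67,55),(67,-55),(-67,-55),(-67,55))]);print(q)
x0,y0=np.maximum(np.int32(q.min(0)-12),0);x1,y1=np.int32(q.max(0)+12);print("crop",x0,y0,x1,y1)
k=im[y0:y1,x0:x1];f=min(800/k.shape[1],600/k.shape[0]);print("scale",f)
cv2.imwrite("pics/w10.png",cv2.resize(k,None,fx=f,fy=f,interpolation=2))
E
```

```text
[ 473.183 -304.624  155.59 ] 27.575
[[247.31   25.355]
 [383.983  25.05 ]
 [382.527 185.434]
 [249.459 185.736]]
crop 235 13 395 197
scale 3.260869565217391
```

View pics/w10.png

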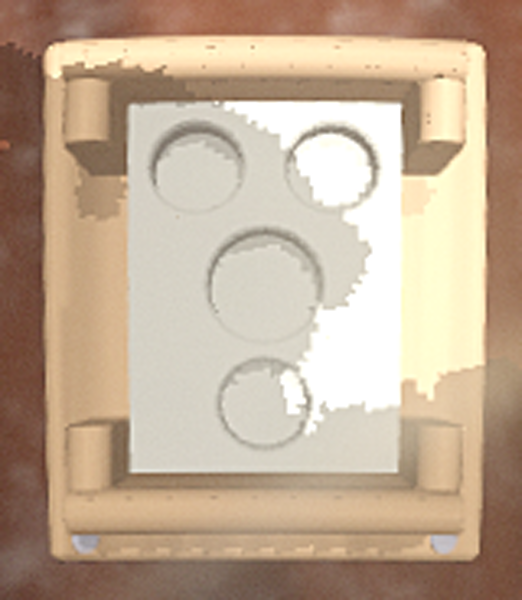

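The casing is fully in view. In the crop, the seat corners are (129,102), (402,102), (399,473), (129,473), the pair sockets (197,167) and (333,167), the cavity (265,285), and the single socket (265,404) on the near side.

```bash
python3 - <<'E'
from h import *
import pickle
from scipy.optimize import least_squares
o,c=pickle.load(open("w10.pkl","rb"))
px=(np.array([(129,102),(402,102),(399,473),(129,473),(197,167),(333,167),(265,285),(265,404),(50,560),(480,557)])+.5)/3.2609-.5+[235,13]
md=np.array([(42,30,42),(42,-30,42),(-42,-30,42),(-42,30,42),(27,15,42),(27,-15,42),(0,0,42),(-27,0,42),(-67,55,12),(-67,-55,12)],float)
def f(q):
    Rz=R.from_euler('z',q[2],degrees=True).as_matrix();return wproj(o,c,md@Rz.T+[q[0],q[1],q[3]])-px
s=least_squares(lambda q:f(q).ravel(),[496,-208,77,0],loss='soft_l1');print(s.x);print(f(s.x))
s=least_squares(lambda q:f(np.r_[q,0]).ravel(),[496,-208,77],loss='soft_l1');print(s.x)
E
python3 d.py 497 -208 90 -13
```

```text
[ 496.689 -207.505   76.854   -1.105]
[[ 0.054  0.523]
 [-0.342  0.553]
 [-0.167 -0.487]
 [ 0.69  -0.507]
 [-0.075 -0.308]
 [ 0.07  -0.293]
 [-0.022 -0.378]
 [-0.038 -0.071]
 [-0.444  0.35 ]
 [ 0.343  1.299]]
[ 496.672 -207.562   76.828]
t 27.625 pos [ 473.079 -304.767  155.528] jaw -13.125530845774632 toolx [-0. -0. -1.] j [-0.708  0.475  1.523 -0.     1.144 -0.479] F [-0.514 -0.023 -2.531] w 59.95484276792126
turn -0.1255308457746338 shift new axes [ 65.514   1.57  -99.676] shift old axes [ 65.514   1.352 -99.68 ]
axes: y [ 0.974 -0.225 -0.   ] z [-0.225 -0.974  0.   ]
```

Emit:
{"method": "send_rows", "body": {
  "moves": [
    [0,1.3,-30,0],
    [0,0,-35,0],
    [0,0,-30,0],
    [25,0,-5.5,0],
    [25,0,0,0],
    [10,0,0,0],
    [0,0,0,0],
    [0,0,0,0]
  ]
}}

```text
time: 28.62
tool_pos: [497.9, -207.2, 96.7]
tcp_rot: [1.204, 1.569, -0.596]
contact_force: [0.5, 0.5, -1.7]
grip_width: 59.8
```

```bash
cd .;python3 d.py 496.85 -206.8 80 -13.16; sleep 0; python3 d.py 496.85 -206.8 80 -13.16|head -1
```

```text
t 28.625 pos [ 497.873 -207.173   96.714] jaw -13.121439302696283 toolx [ 0.001 -0.001 -1.   ] j [-0.536  0.505  1.66  -0.     0.975 -0.307] F [ 0.545  0.456 -1.712] w 59.849538204612884
turn 0.03856069730372269 shift new axes [16.712 -1.105 -0.14 ] shift old axes [16.712 -1.105 -0.14 ]
axes: y [ 0.974 -0.228  0.001] z [-0.228 -0.974  0.001]
t 28.625 pos [ 497.873 -207.173   96.714] jaw -13.121439302696283 toolx [ 0.001 -0.001 -1.   ] j [-0.536  0.505  1.66  -0.     0.975 -0.307] F [ 0.545  0.456 -1.712] w 59.849538204612884
```

Emit:
{"method": "send_rows", "body": {
  "moves": [
    [5,-0.8,0,0],
    [5,0,0,0],
    [5,0,0,0],
    [0,0,0,0],
    [0,0,0,0],
    [0,0,0,0]
  ]
}}

```text
time: 29.38
tool_pos: [496.7, -206.4, 81.1]
tcp_rot: [1.141, 1.57, -0.658]
contact_force: [1.1, 1.2, -2.4]
grip_width: 59.5
```

```bash
cd .;python3 d.py 496.85 -206.8 51 -13.16
```

```text
t 29.375 pos [ 496.747 -206.368   81.074] jaw -13.08881011859644 toolx [ 0. -0. -1.] j [-0.536  0.525  1.678 -0.     0.938 -0.308] F [ 1.08  1.15 -2.37] w 59.53354354820214
turn 0.07118988140355498 shift new axes [30.074  0.188  0.392] shift old axes [30.074  0.187  0.392]
axes: y [ 0.974 -0.228  0.   ] z [-0.228 -0.974  0.   ]
```

Aligned to within 0.5 mm. Now lower slowly (16–24 mm/s).

Emit:
{"method": "send_rows", "body": {
  "moves": [
    [3,0,0.2,0],
    [3,0,0,0],
    [3,0,0,0],
    [3,0,0,0],
    [2,0,0,0],
    [0,0,0,0]
  ]
}}

```text
time: 30.12
tool_pos: [496.5, -206.5, 66.7]
tcp_rot: [-1.688, 1.57, 2.796]
contact_force: [-0.3, -0.1, -2.3]
grip_width: 59.8
```

Emit:
{"method": "send_rows", "body": {
  "moves": [
    [2,0,0,0],
    [2,0,0,0],
    [2,0,0,0],
    [2,0,0,0],
    [0,0,0,0]
  ]
}}

```text
time: 30.75
tool_pos: [496.5, -206.4, 58.7]
tcp_rot: [-1.682, 1.57, 2.802]
contact_force: [0.4, 0.3, -1.5]
grip_width: 59.5
```

Emit:
{"method": "send_rows", "body": {
  "moves": [
    [1.5,0,0,0],
    [1.5,0,0,0],
    [1.5,0,0,0],
    [0,0,0,0]
  ]
}}

```text
time: 31.25
tool_pos: [496.5, -206.5, 54.3]
tcp_rot: [-1.481, 1.571, 3.003]
contact_force: [0.0, 0.6, -2.6]
grip_width: 59.9
```

Emit:
{"method": "send_rows", "body": {
  "moves": [
    [1,0,0,0],
    [1,0,0,0],
    [0,0,0,0],
    [0,0,0,0]
  ]
}}

```text
time: 31.75
tool_pos: [496.6, -206.5, 52.4]
tcp_rot: [0.777, 1.571, -1.023]
contact_force: [-0.6, 0.3, -2.5]
grip_width: 59.8
```

Emit:
{"method": "send_rows", "body": {
  "moves": [
    [0.7,0,0,0],
    [0.7,0,0,0],
    [0,0,0,0]
  ]
}}

```text
time: 32.12
tool_pos: [496.6, -206.5, 51.0]
tcp_rot: [0.196, 1.571, -1.603]
contact_force: [1.0, -0.1, -2.5]
grip_width: 60.2
```

Emit:
{"method": "send_rows", "body": {
  "moves": [
    [0.7,0,0,0],
    [0,0,0,0]
  ]
}}

```text
time: 32.38
tool_pos: [496.6, -206.5, 51.0]
tcp_rot: [0.94, 1.57, -0.859]
contact_force: [-2.5, 0.7, 5.2]
grip_width: 59.4
```

Contact at TCP z = 51.0, exactly the predicted height for fully home. Release and withdraw straight up.

Emit:
{"method": "send_rows", "body": {
  "moves": [
    [0,0,0,0],
    [0,0,0,0],
    [0,0,0,0],
    [0,0,0,0],
    [-5,0,0,0],
    [-20,0,0,0],
    [-40,0,0,0],
    [-30,0,0,0]
  ],
  "hand": 1
}}

```text
time: 33.38
tool_pos: [496.9, -206.7, 147.2]
tcp_rot: [1.211, 1.569, -0.588]
contact_force: [-0.5, 0.1, -0.2]
grip_width: 92.0
```

Emit:
{"method": "send_rows", "body": {
  "moves": [
    [0,0,30,0],
    [0,0,40,0],
    [-10,0,20,0],
    [0,0,0,0],
    [0,0,0,0]
  ]
}}

```text
time: 34.0
tool_pos: [476.3, -293.2, 155.4]
tcp_rot: [-2.932, 1.57, 1.553]
contact_force: [0.1, 0.9, 0.2]
grip_width: 91.5
```

```bash
cd .;python3 - <<'E'
from plant import *
from h import *
o=get_obs();c=capture("wrist");Rz=R.from_euler('z',76.84,degrees=True).as_matrix();C=[496.7,-207.5,0]
q=wproj(o,c,[Rz@[a,b,82]+C for a,b in((42,30),(42,-30),(-42,-30),(-42,30))]);print(o["tool_pos"],o["time"],"expected px",q)
im=c["image"][:,:,::-1];cv2.imwrite("pics/w11.png",im)
g=cv2.cvtColor(im,cv2.COLOR_BGR2HSV);x0,y0=np.maximum(np.int32(q.min(0)-25),0);x1,y1=np.int32(q.max(0)+25)
m=((g[...,1]<28)&(g[...,2]>110)).astype(np.uint8);s=m*0;s[y0:y1,x0:x1]=m[y0:y1,x0:x1]
s=cv2.morphologyEx(s,cv2.MORPH_OPEN,np.ones((7,7)));k,_=cv2.findContours(s,0,1);k=max(k,key=cv2.contourArea)[:,0]
print("quad",cv2.approxPolyDP(k,5,True)[:,0].tolist())
W=np.array([wplane(o,c,*p,82)[:2] for p in k],np.float32);print(cv2.minAreaRect(W))
c3=capture("top");c0=cv2.imread("pics/top0.png")
d=np.abs(c3["image"][:,:,::-1].astype(int)-c0).max(2)
print("pot change px",[(d[135:170,a:b]>25).sum() for a,b in((283,320),(346,376))])
E
```

```text
[ 476.329 -293.168  155.384] 34.0 expected px [[266.23   48.731]
 [364.303  48.772]
 [362.803 181.54 ]
 [267.481 181.482]]
quad [[269, 49], [270, 180], [364, 180], [365, 49]]
((497.6583557128906, -207.26144409179688), (83.37931823730469, 59.726470947265625), 76.8878173828125)
pot change px [np.int64(0), np.int64(0)]
```

```bash
cd .;python3 -c "
from plant import *
print(close_job())"
```

```text
the job is handed in; nothing more can be done
None
```

The mould is closed: the loose half is turned over and sits knobs down on the lower half in the casing. I handed the job in at about 34 s of the 58 s allowed.

**How it was done:** The tool can only point down, so I could not turn the block over in the air.
1. I gripped it across its width and tilted it over the casing's end wall.
2. Pushing stalled at about 50°, because the block slid in the pads instead of turning further. I left it leaning on the wall and tipped it up and over onto its knobs with shut fingers.
3. I gripped it again, measured the casing with the wrist camera, and lowered it in at 24 mm/s or less. I then released it and backed off.

**Last checks:**
- **Seating:** contact came at a tool height of 51.0 mm, exactly where fully home was predicted. The upward load changed by about 8 N there.
- **Position:** the back of the block measures 83.4 × 59.7 mm at 82 mm height, as it should when level. Its centre is about 1 mm from the casing centre, and its yaw is 76.9° against the casing's 76.8°.
- **Orientation:** I inferred which end the single knob is at from the turning and from the knobs going fully in. It was not seen directly.
- **Pots:** in the top view both pots are unchanged from the start.
- **Contact forces:** while tilting against the wall, the wrist read about 36 N at most, within the limits.

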